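# Set the slip feeder's stop with the depth gauge

### The arm

A 6-joint arm with a two-finger parallel gripper is mounted at the origin on the work surface. World frame = base frame: x ahead of the robot, y to its left, z up, the work surface at z = 0. Lengths are in m, angles in degrees, forces in N, time in s.
With the tool pointing down it reaches from about 0.25 to 0.725 m from the base axis. Payload 9.7 kg.
Tool frame: the origin (TCP) lies between the finger pads; the fingertips stand 19 mm ahead of it and the grasp point (between the pads) is the TCP; z points along the fingers, y is the line along which they close (so a half turn about z gives the same grasp; the last joint's range is limited). The gripper opens to 85 mm and grips with 20 to 120 N. Pads are 22 mm wide; open, the fingers measure 114 mm over their backs; the gripper's body (76 mm by 85 mm) begins 54 mm behind the grasp point. The pads swing forward as they close: fully open they stand 13 mm farther back than shut.
Start: joints at [-66.062, 4.979, 10.078, 95.1, 0, 90], TCP at [0.223, -0.503, 0.25] pointing down, gripper open.
Joint ranges: [-179.16, 179.16], [-48.56, 103.87], [-65.8, 70.77], [-126.05, 130.52], [-82.76, 87.17], [-180, 180]. Speed limits (degrees/s): [127.2, 127.2, 147.25, 180, 180, 180].

### API

Orientations are given as [roll, pitch, yaw] about the fixed x, y, z axes, in that order (R = Rz(yaw) Ry(pitch) Rx(roll)).
In Python, from workcell import bot gives the robot as it stands. The module is installed in compiled form; this text tells all that it offers.
- The arm moves only by the shell command python3 -m crank 'ROWS' [OPENING] [FORCE]. ROWS is JSON, a list that holds one entry, the list of rows, each a list of 6 numbers: the shift along the world's x, y, z as a fraction of full scale, then the turn, a rotation vector about the world's x, y, z as a fraction of full scale. In form: [[[x, y, z, wx, wy, wz], ...]]. A call has 1 to 20 rows; each row shifts and turns the commanded pose from where the row before left it; what a row does not reach is not made up. Full scale, the value 1, is 20 mm for a shift and 0.12 rad for a turn. A row lasts 1/12 s, in which the tool goes at most 41.7 mm and 7.16 degrees, less where a joint would pass 70% of its speed; a pose out of reach is approached as far as the arm can. A call with a number of a shift or a turn outside -1 to 1 is refused whole. A call with a gripper value outside its range is refused whole. OPENING is the opening, from 0 (shut) to 1 (fully open), set as the call begins (- or left out, the last holds). The fingers move at their own pace and stop on an object; FORCE is the grip in N (left out, the last holds). Time passes only in rows, so rows that do not move let the fingers close. It gives the time, the measured TCP pose, the force, the opening and the grip force at its end, in the units of the state.
- bot.get_obs(): the state, without advancing time (a new reading comes with each control period).
- bot.camera(name): name is "side" or "top"; returns the picture (384x512x3 uint8, red, green, blue); there is no depth.
- bot.camera_model(name): a dict with "vertical_fov" (degrees; the focal length in pixels is half the picture's height over the tangent of half this angle, whatever the lens; pixels are square), "cx", "cy" (the principal point, pixels), "R" (3x3) and "t" (3): a world point X has camera coordinates R X + t. Camera axes: x right, y down, z forward; pixel columns grow to the right and rows downward; lengths in m; the calibration is good to about 2 mm. A picture is of the moment at which its call begins. camera_model takes no time and is no camera call.
- bot.job_done(): hands the job in; it is judged then, once.
The state is a dict: "time": time; "q": joint angles; "qd": joint speeds; "joint_efforts": joint torques, N m; "ee_pos": TCP position; "tcp_rot": TCP orientation; "wrist_force": force on the tool from outside, world axes, zero at the start; "torque": the same for the moment, N m; "opening": finger opening in m; "grasp_force": force on a finger pad.
Only numpy, scipy, OpenCV 4.12 (cv2) and the standard library are available. Lean on these libraries where they do the work, as an engineer would, in place of code of your own. Each camera call takes 0.05 s, during which the arm holds its last target. There are 200 camera calls.

### The job

Set the stop of the packing-slip feeder: take the long blade gauge from the rack and push its blade straight into the slot in the feeder's sloping bed until the collar lies flush on the bed, which drives the hidden stop to the gauge's depth. Then draw the gauge out and hang it back upright in its own place in the rack, fully down. Leave the short gauge and the other things on the bench where they are.

Things in the scene. Friction and masses are not known exactly. Their poses are not given: they have to be found in the camera images.
- long_gauge: The gauge to use. Steel blade 24 mm wide, 4 thick, 55 long (last 6 mm narrowed to 18 x 2), under a collar 18 thick x 44 wide x 6, under a flat black handle 12 thick x 44 wide x 50 tall; about 0.12 kg. Origin: centre of the collar's underside; z up the handle (blade along -z), x thickness, y width; same after a half turn about z. Hangs upright in one of the rack's places (which varies).
- short_gauge: The other gauge, to be left alone: same form, blade only 35 mm long, collar 18 x 28 x 6 mm, handle 12 x 28 x 34 mm. Origin: centre of the collar's underside. It hangs in the rack's other place.
- rack: Gauge rack, fixed: base 90 x 190 x 8 mm, two grey rails along y (40 mm over both in x, 190 long), top at 66 mm. Origin: underside centre, z up. Places between the rails at x = 0, y = +45 and -45 mm: openings 10 mm (x) by 34 mm (y), 20 deep, open below. A gauge hangs with its collar on the rail tops, its origin 66 mm above the rack's, its x, y along the rack's.
- feeder: Packing-slip feeder, grey, fixed, 240 mm deep x 150 wide x 190 high. Origin: on the bench under the slot's mouth; z up, +x to its rear housing (starts 70 mm behind the mouth, 185 high; a 19 mm thick roller lies across the top end of the bed). The sloping aluminium bed rises towards +x at 35 degrees.
- slot: The feeder's bed and slot. Origin: centre of the slot's mouth, in the bed's plane, 120 mm above the bench. z straight out of the bed (35 deg from vertical), x up the slope, y across. Mouth 8 mm (x) by 30 mm (y), blade goes in along -z. Bed flat 100 mm below, 55 above it; side strips 5 mm high at y = +-69. Gauge home: its origin here, z along z, y along y either way round.
- stop (a joint): Depth of the hidden stop's face below the slot's mouth, m (0 at the mouth, at most 0.072); starts at 0.012 to 0.035. The blade slides it inward with about 3 N and it stays where left; the collar meeting the bed is a rigid stop. A brass pin at each side of the bed moves with it. Set right it reads 0.055.
- tape: Bystander: small clear roll of tape, ring 60 mm across, 20 mm high, lying flat; origin under its centre.
- knife: Bystander: grey box knife, 130 x 22 x 14 mm, lying flat along its x; origin under its middle.
- carton: Bystander: small cardboard box 130 x 90 x 60 mm; origin under its centre.
- tin: Bystander: round tin 66 mm across, 100 mm tall; origin under its centre.
- stapler: Bystander: black desk stapler 120 x 32 x 34 mm; origin under its middle.
- scanner: Bystander: handheld scanner lying flat, 155 x 50 x 32 mm; origin under its middle.
There are look-alikes about, which are no part of the job. Leave any brown, white or yellow look-alike of the long_gauge alone.

How it is judged:
By the outcome, as a careful person would: the job done as asked, in the order asked, and still so for the second after the job is handed in, with the robot touching nothing.
It also fails if it takes over 54 s, if anything falls off the work surface, if the arm or the gripper's body presses on something with over 40 N, if the wrist force passes 120 N, or if a joint passes its speed limit or range.

## Working session

There is one attempt and no reset: what is moved stays moved. The work goes in short steps, Python scripts to look and compute and a shell command to move; the robot and the scene stay as the last step left them, time stands still between calls to the robot, and variables do not carry over. Pictures are saved under pics/ and viewed, at most 10 in all, crops included, and the job is handed in when it is done.

```bash
mkdir -p pics; python3 - <<'E'
from workcell import bot
import cv2,numpy as np
for n in("side","top"):
    im=bot.camera(n); cv2.imwrite(f"pics/{n}0.png",cv2.resize(im[:,:,::-1],None,fx=1.5,fy=1.5,interpolation=cv2.INTER_CUBIC)); np.save(n+"0.npy",im)
    m=bot.camera_model(n); print(n,m)
o=bot.get_obs();print(o)
E
```

```text
side {'vertical_fov': 54.45202409657397, 'cx': 257.4560831935413, 'cy': 190.53573815400614, 'R': array([[-0.88906232, -0.45753785, -0.01507643],
       [-0.29205495,  0.59225018, -0.75096181],
       [ 0.35252247, -0.6632487 , -0.66017351]]), 't': array([0.48000829, 0.23268749, 0.90046529])}
top {'vertical_fov': 52.0974040802992, 'cx': 255.57021572788318, 'cy': 193.8908217415368, 'R': array([[ 0.01871046, -0.99982316, -0.00188933],
       [-0.98602231, -0.01813922, -0.16562296],
       [ 0.1655594 ,  0.0049618 , -0.98618734]]), 't': array([0.00505477, 0.54298085, 1.13217015])}
{'time': 0.1, 'q': array([-6.60615811e+01,  5.00806253e+00,  1.00392572e+01,  9.50989552e+01,
       -1.20394594e-03,  9.00011252e+01]), 'qd': array([ 0.04261301,  0.00170535,  0.08658288, -0.08085726, -0.0141348 ,
        0.02310055]), 'joint_efforts': array([ 2.21554983e-03, -5.21560085e+01,  4.65653908e+01,  1.60135265e-02,
        1.21835274e-04, -8.93413386e-06]), 'ee_pos': array([ 0.22308806, -0.50253063,  0.24965521]), 'tcp_rot': array([-1.79932240e+02,  1.20527586e-03,  2.39372950e+01]), 'wrist_force': array([-0.19063291,  0.35847629,  0.49838026]), 'torque': array([ 0.02598348, -0.00170631,  0.02078279]), 'grasp_force': 0.0, 'opening': 0.08522702122343304}
```

View pics/side0.png

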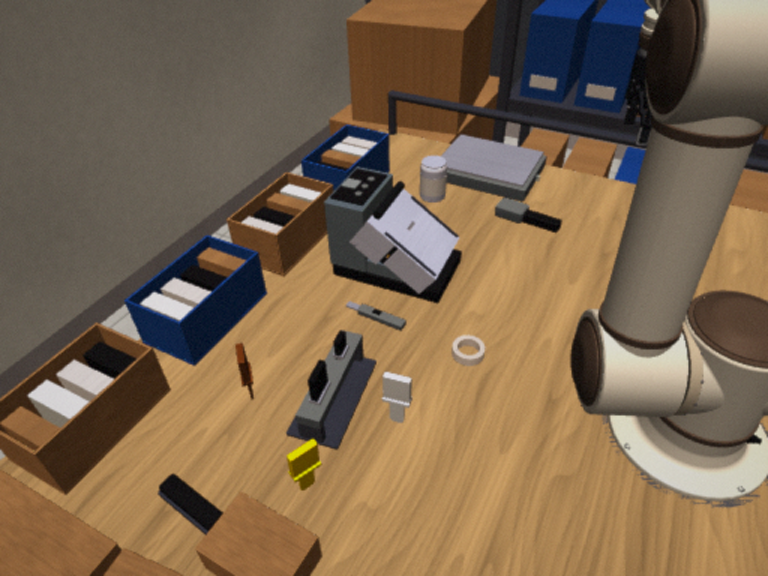

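View pics/top0.png

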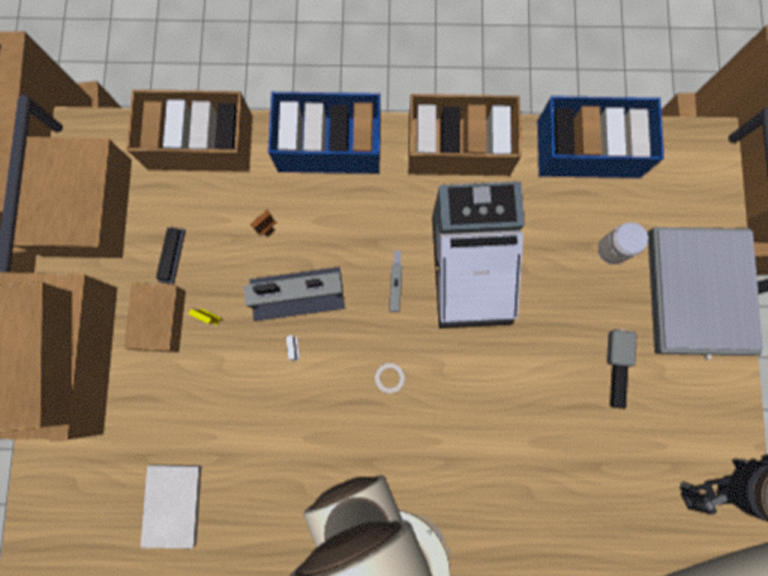

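The side view shows the rack at about (335,385), with a black handle at (318,380) larger than the one at (341,345). In the top view these are at (267,288) and (314,283). The look-alikes are brown (244,370), white (397,390) and yellow (303,462) in the side view, so the long gauge is the larger black handle hanging in the rack. The slot is at (411,226) in the side view and (481,272) in the top view. I'll confirm this in one enlarged crop.

```bash
cat > h.py <<'E'
import numpy as np,cv2
from workcell import bot
def cam(n):
    m=bot.camera_model(n); f=192/np.tan(np.radians(m["vertical_fov"]/2)); return f,m["cx"],m["cy"],np.array(m["R"]),np.array(m["t"])
def ray(n,u,v):
    f,cx,cy,R,t=cam(n); d=R.T@np.array([(u-cx)/f,(v-cy)/f,1]); return -R.T@t,d/np.linalg.norm(d)
def onz(n,u,v,z):
    o,d=ray(n,u,v); return o+d*(z-o[2])/d[2]
def proj(n,X):
    f,cx,cy,R,t=cam(n); c=R@np.asarray(X)+t; return f*c[0]/c[2]+cx,f*c[1]/c[2]+cy
def tri(a,b):
    (o1,d1),(o2,d2)=ray("side",*a),ray("top",*b)
    s=np.linalg.lstsq(np.c_[d1,-d2],o2-o1,rcond=None)[0]; p,q=o1+s[0]*d1,o2+s[1]*d2
    return (p+q)/2,np.linalg.norm(p-q)
E
python3 - <<'E'
from h import *
t=np.load("top0.npy");s=np.load("side0.npy")
def c(im,x,y,w=80,h=60,k=5): return cv2.resize(im[y:y+h,x:x+w,::-1],None,fx=k,fy=k,interpolation=cv2.INTER_CUBIC)
A=np.vstack([np.hstack([c(t,155,165),c(t,283,145)]),np.hstack([c(s,188,215,80,60),c(s,235,120,80,60)])])
cv2.imwrite("pics/c1.png",A)
E
```

```text
(no output)
```

View pics/c1.png

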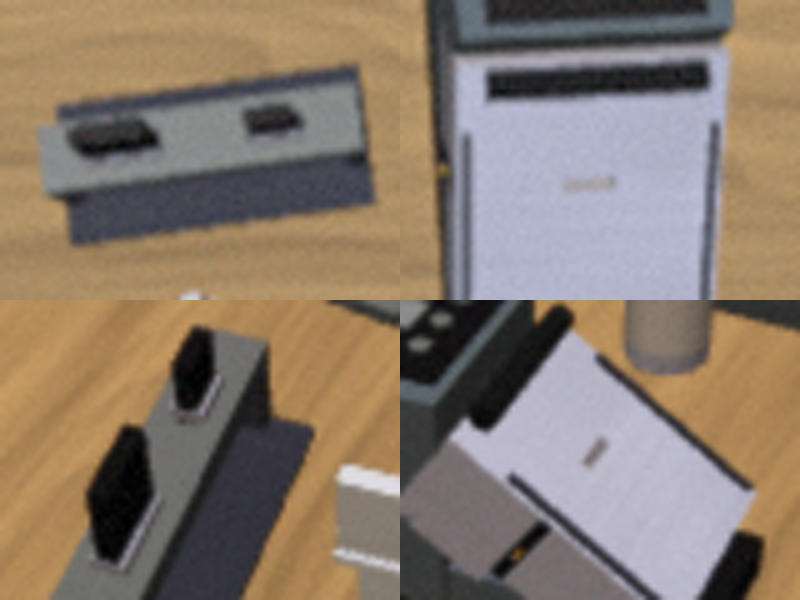

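The crop shows the larger black handle at top-view crop (113,135), with the smaller one at (272,120). The larger one hangs in the rack, is black, and fits the description of the long gauge. The slot is at about (321,181.6) in the top view and (274,150.6) in the side view. Next I'll measure both.

```bash
python3 - <<'E'
from h import *
t=np.load("top0.npy").astype(int);s=np.load("side0.npy").astype(int)
def near(im,u,v,tol,box):
    c=np.median(im[v-1:v+2,u-1:u+2].reshape(-1,3),0); m=np.zeros(im.shape[:2],np.uint8); x,y,w,h=box
    m[y:y+h,x:x+w]=(np.abs(im-c).max(2)<tol)[y:y+h,x:x+w]; return m,c
# rack rail top
m,c=near(t,195,193,22,(155,165,80,60)); m=cv2.morphologyEx(m,cv2.MORPH_CLOSE,np.ones((7,7)))
cs=max(cv2.findContours(m,0,1)[0],key=cv2.contourArea); r=cv2.minAreaRect(cs); b=cv2.boxPoints(r)
P=np.array([onz("top",*q,.066) for q in b]); print("rail",c,r,"\n",P[:,:2],"ctr",P.mean(0),[np.linalg.norm(P[i]-P[i-1]) for i in range(4)])
d=max([P[1]-P[0],P[2]-P[1]],key=np.linalg.norm); print("rack long axis deg",np.degrees(np.arctan2(d[1],d[0])))
# black handles
for n,im,bxs in(("top",t,((165,185,25,14),(202,182,16,12))),("side",s,((203,238,20,32),(221,218,12,20)))):
    for (x,y,w,h) in bxs:
        k=(im[y:y+h,x:x+w].max(2)<45).astype(np.uint8); cc=np.argwhere(k)[:,::-1]+[x,y]
        print(n,"handle n",len(cc),cc.mean(0),cc.min(0),cc.max(0),cv2.minAreaRect(cc.astype(np.float32)))
# slot
sl={}
for n,im,(x,y,w,h) in(("top",t,(312,176,18,11)),("side",s,(268,143,13,15))):
    g=im[y:y+h,x:x+w,2].astype(float); wt=np.clip(np.median(g)-g-12,0,None); Y,X=np.mgrid[y:y+h,x:x+w]
    sl[n]=((wt*X).sum()/wt.sum(),(wt*Y).sum()/wt.sum()); print(n,"slot",sl[n],(wt>0).sum(),onz(n,*sl[n],.12))
S,e=tri(sl["side"],sl["top"]);print("slot tri",S,e)
S=onz("top",*sl["top"],.12)
# strips in top -> bed plane
def onpl(n,u,v,psi):
    N=np.array([-.5736*np.cos(psi),-.5736*np.sin(psi),.8192]);o,d=ray(n,u,v);return o+d*((S-o)@N+0.005)/(d@N)
for x,y,w,h in((292,173,9,35),(337,171,10,35)):
    k=np.argwhere(t[y:y+h,x:x+w].max(2)<110)[:,::-1]+[x,y]
    psi=0
    for _ in range(5):
        Q=np.array([onpl("top",*q,psi) for q in k]); l=cv2.fitLine(Q[:,:2].astype(np.float32),2,0,.01,.01).ravel(); l[:2]*=np.sign(l[0]);psi=np.arctan2(l[1],l[0])
    print("strip",len(k),"psi",np.degrees(psi),Q.mean(0))
E
```

```text
rail [137. 140. 139.] ((194.20997619628906, 191.96998596191406), (12.727922439575195, 64.34672546386719), 81.8698959350586) 
 [[0.54518788 0.29280887]
 [0.57599214 0.10575936]
 [0.53827603 0.09926628]
 [0.50777199 0.28533306]] ctr [0.54180701 0.19579189 0.066     ] [np.float64(0.03815542567529266), np.float64(0.1895690412934506), np.float64(0.03827094685538233), np.float64(0.18855063896576)]
rack long axis deg -80.64818228475774
top handle n 35 [178.14285714 193.28571429] [171 190] [185 195] ((178.02940368652344, 193.11764526367188), (3.6380343437194824, 14.067066192626953), 75.96376037597656)
top handle n 13 [209.76923077 189.38461538] [206 188] [213 190] ((209.59619140625, 189.48077392578125), (1.5689290761947632, 7.2562971115112305), 78.69007110595703)
side handle n 226 [212.19026549 254.27433628] [206 241] [222 269] ((212.44338989257812, 256.3018798828125), (29.120439529418945, 14.697580337524414), 74.05460357666016)
side handle n 91 [226.27472527 228.61538462] [223 221] [230 236] ((226.5, 228.5), (15.0, 7.0), 90.0)
top slot (np.float64(320.86046511627904), np.float64(181.42494714587738)) 33 [ 0.56925934 -0.16858799  0.12      ]
side slot (np.float64(273.59014557670776), np.float64(150.11086226203807)) 23 [ 0.56891952 -0.1673799   0.12      ]
slot tri [ 0.56951173 -0.16874955  0.11894221] 7.64626195284771e-05
strip 47 psi 4.813111 [ 0.54580469 -0.08965006  0.11437623]
strip 15 psi 4.4533014 [ 0.55478843 -0.23666401  0.11230053]
```

The rack centre is at (0.542, 0.196) with yaw 9.35°. The long gauge is in the +y place, at about (0.5345, 0.2402). The slot is at (0.5693, -0.1685, 0.12) with yaw about 4.6°, and the two views agree. Now I'll move above the gauge.

```bash
R='[0.41,0.977,0.07,0,0,0.289]'
python3 -m crank '[[[0.41,0.977,0.07,0,0,0.289],[0.41,0.977,0.07,0,0,0.289],[0.41,0.977,0.07,0,0,0.289],[0.41,0.977,0.07,0,0,0.289],[0.41,0.977,0.07,0,0,0.289],[0.41,0.977,0.07,0,0,0.289],[0.41,0.977,0.07,0,0,0.289],[0.41,0.977,0.07,0,0,0.289],[0.41,0.977,0.07,0,0,0.289],[0.41,0.977,0.07,0,0,0.289],[0.41,0.977,0.07,0,0,0.289],[0.41,0.977,0.07,0,0,0.289],[0.41,0.977,0.07,0,0,0.289],[0.41,0.977,0.07,0,0,0.289],[0.41,0.977,0.07,0,0,0.289],[0.41,0.977,0.07,0,0,0.289],[0.41,0.977,0.07,0,0,0.289],[0.41,0.977,0.07,0,0,0.289],[0.41,0.977,0.07,0,0,0.289]]]' 1
python3 - <<'E'
from h import *
a=np.radians(9.35);ex=np.array([np.cos(a),np.sin(a),0]);ey=np.array([-np.sin(a),np.cos(a),0])
for y,w,h in((.045,.022,.056),(-.045,.014,.04)):
    c=np.array([.5418,.1958,.066])+y*ey
    for n in("top","side"):
        p=np.array([proj(n,c+i*.006*ex+j*w*ey+[0,0,z]) for i in(-1,1) for j in(-1,1) for z in(.006,h)]); print(n,p.min(0),p.max(0))
E
```

```text
time: 1.68
ee_pos: [0.3791, -0.1304, 0.2767]
tcp_rot: [-180.0, 0.0, 61.8]
wrist_force: [1.0, 0.2, 0.5]
opening: 0.0855
grasp_force: 0.0
top [167.18393568 187.62792504] [186.38603288 196.85267392]
side [204.08654916 238.86797928] [218.43837972 268.12254048]
top [202.62353646 184.5649299 ] [214.15989522 192.09021834]
side [221.13794589 219.4234951 ] [230.66520841 237.61156411]
```

```bash
python3 -m crank '[[[0.408,0.972,0,0,0,0.287],[0.408,0.972,0,0,0,0.287],[0.408,0.972,0,0,0,0.287],[0.408,0.972,0,0,0,0.287],[0.408,0.972,0,0,0,0.287],[0.408,0.972,0,0,0,0.287],[0.408,0.972,0,0,0,0.287],[0.408,0.972,0,0,0,0.287],[0.408,0.972,0,0,0,0.287],[0.408,0.972,0,0,0,0.287],[0.408,0.972,0,0,0,0.287],[0.408,0.972,0,0,0,0.287],[0.408,0.972,0,0,0,0.287],[0.408,0.972,0,0,0,0.287],[0.408,0.972,0,0,0,0.287],[0.408,0.972,0,0,0,0.287],[0.408,0.972,0,0,0,0.287],[0.408,0.972,0,0,0,0.287],[0.408,0.972,0,0,0,0.287],[0,0,0,0,0,0]]]'
```

```text
time: 3.35
ee_pos: [0.5347, 0.2406, 0.2753]
tcp_rot: [-179.9, -0.0, 99.4]
wrist_force: [1.6, 0.0, 0.4]
opening: 0.0854
grasp_force: 0.0
```

```bash
python3 -m crank '[[[-0.03,-0.06,-0.97,0,0,0],[0,0,-0.97,0,0,0],[0,0,-0.97,0,0,0],[0,0,-0.97,0,0,0],[0,0,-0.97,0,0,0],[0,0,-0.97,0,0,0],[0,0,-0.97,0,0,0],[0,0,-0.97,0,0,0],[0,0,-0.95,0,0,0],[0,0,0,0,0,0]]]' && python3 - <<'E'
from h import *
t=bot.camera("top");s=bot.camera("side")
c=lambda im,x,y,w,h,k:cv2.resize(im[y:y+h,x:x+w,::-1],(400,400),interpolation=cv2.INTER_CUBIC)
cv2.imwrite("pics/c2.png",np.hstack([c(t,145,160,80,80,5),c(s,175,205,80,80,5)]))
E
```

```text
time: 4.18
ee_pos: [0.5314, 0.2354, 0.0985]
tcp_rot: [-179.7, 0.1, 99.1]
wrist_force: [-0.2, -1.0, 0.4]
opening: 0.0856
grasp_force: 0.0
```

View pics/c2.png

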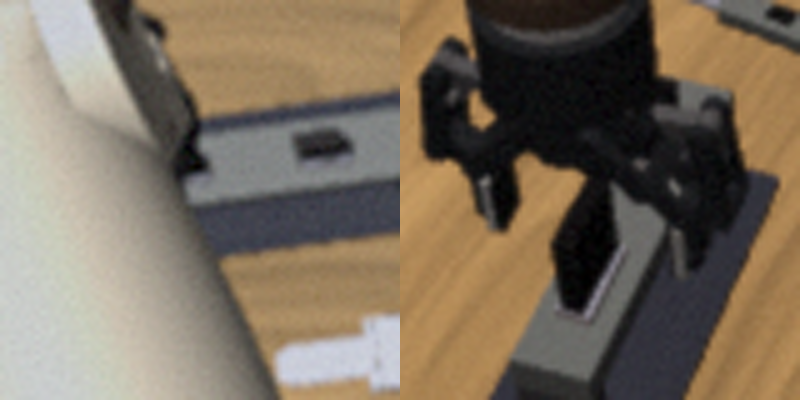

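The side view shows the fingers straddling the handle, which is at about (585,260), but standing slightly towards -y of it. The measured y also reads about 4 mm low, so I'll nudge before closing.

```bash
python3 -m crank '[[[0,0,0,0,0,0],[0,0,0,0,0,0]]]'; python3 -m crank '[[[0.1,0.17,0.15,0,0,0],[0,0,0,0,0,0],[0,0,0,0,0,0],[0,0,0,0,0,0]]]'
```

```text
time: 4.45
ee_pos: [0.534, 0.2369, 0.1043]
tcp_rot: [179.9, -0.0, 99.2]
wrist_force: [-0.2, 0.0, -0.3]
opening: 0.0856
grasp_force: 0.0
time: 4.78
ee_pos: [0.5355, 0.2403, 0.106]
tcp_rot: [180.0, -0.0, 99.2]
wrist_force: [-0.5, 0.4, -0.3]
opening: 0.0852
grasp_force: 0.0
```

```bash
python3 -m crank '[[[-0.05,-0.05,-0.22,0,0,0],[0,0,0,0,0,0],[0,0,0,0,0,0],[0,0,0,0,0,0]]]'; python3 -m crank '[[[0,0,0,0,0,0],[0,0,0,0,0,0],[0,0,0,0,0,0],[0,0,0,0,0,0],[0,0,0,0,0,0],[0,0,0,0,0,0],[0,0,0,0,0,0],[0,0,0,0,0,0],[0,0,0,0,0,0],[0,0,0,0,0,0],[0,0,0,0,0,0],[0,0,0,0,0,0]]]' 0 80
```

```text
time: 5.12
ee_pos: [0.5343, 0.2391, 0.1011]
tcp_rot: [-180.0, 0.0, 99.2]
wrist_force: [-0.4, -0.1, 0.8]
opening: 0.0856
grasp_force: 0.0
time: 6.12
ee_pos: [0.5345, 0.2392, 0.1014]
tcp_rot: [180.0, -0.0, 99.2]
wrist_force: [0.4, -0.3, 3.4]
opening: 0.0116
grasp_force: 78.2
```

```bash
python3 -m crank '[[[0,0,0.3,0,0,0],[0,0,0.5,0,0,0],[0,0,0.5,0,0,0],[0,0,0.6,0,0,0],[0,0,0.8,0,0,0],[0,0,0.9,0,0,0],[0,0,0.9,0,0,0],[0,0,0.9,0,0,0],[0,0,0.9,0,0,0],[0,0,0.9,0,0,0],[0,0,0.9,0,0,0],[0,0,0.9,0,0,0],[0,0,0,0,0,0],[0,0,0,0,0,0],[0,0,0,0,0,0],[0,0,0,0,0,0]]]' && python3 - <<'E'
from h import *
t=bot.camera("top");s=bot.camera("side");np.save("side1.npy",s)
o=bot.get_obs();print(o["ee_pos"],o["tcp_rot"])
for h in (.034,.0354-.006,.0354,.0904): print(h,proj("side",o["ee_pos"]-[0,0,h]),proj("top",o["ee_pos"]-[0,0,h]))
c=lambda im,x,y,w,h,k:cv2.resize(im[y:y+h,x:x+w,::-1],(600,600),interpolation=cv2.INTER_CUBIC)
u,v=map(int,proj("side",o["ee_pos"]-[0,0,.05]));print(u-30,v-30)
cv2.imwrite("pics/c3.png",c(s,u-30,v-30,60,60,10))
E
```

```text
time: 7.45
ee_pos: [0.5341, 0.239, 0.28]
tcp_rot: [-179.9, 0.0, 99.2]
wrist_force: [-1.3, 0.1, -0.9]
opening: 0.0113
grasp_force: 78.1
[0.53411731 0.2389597  0.28019096] [-1.79905088e+02  2.75405800e-02  9.91791121e+01]
0.034 (np.float64(205.00884885397772), np.float64(206.74129396298488)) (np.float64(165.55853783314717), np.float64(182.34309637018256))
0.029400000000000003 (np.float64(204.76672473906032), np.float64(205.11988211877406)) (np.float64(165.13599648794593), np.float64(181.98222397865774))
0.0354 (np.float64(205.08215906435925), np.float64(207.23222417642046)) (np.float64(165.6863612005698), np.float64(182.45226420622615))
0.0904 (np.float64(207.8289867997234), np.float64(225.62667045305963)) (np.float64(170.43803010620675), np.float64(186.51043778186693))
175 182
```

View pics/c3.png

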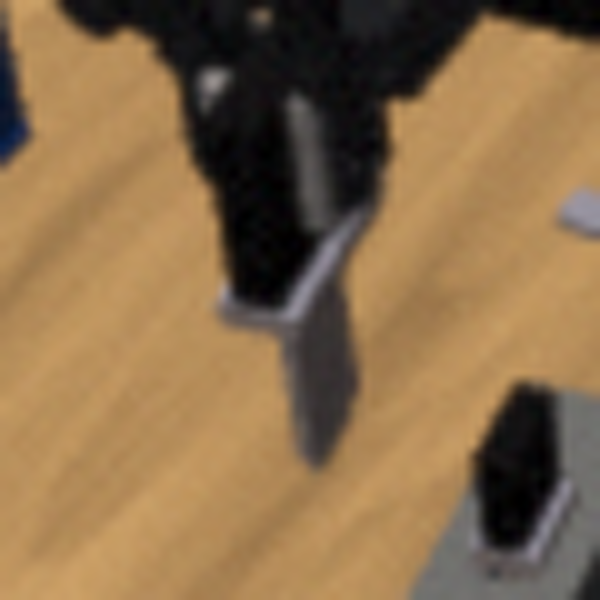

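The crop shows the gauge held upright and square. The collar's underside corners are at about (222,298), (292,322) and (375,212), and the blade tip is at (318,465). I'll compare these with predictions to get the offset in the hand.

```bash
python3 - <<'E'
from h import *
p=np.array([.5341,.239,.28]);a=np.radians(9.2);ex=np.array([np.cos(a),np.sin(a),0]);ey=np.array([-np.sin(a),np.cos(a),0])
f=lambda x,y,z:((np.array(proj("side",p+x*ex+y*ey-[0,0,.0354-z]))-[175,182]+.5)*10-.5).round()
for x in(-.009,.009):
  for y in(-.022,.022): print("collar",x,y,f(x,y,0))
for y in(-.009,.009): print("tip",y,f(0,y,-.055))
print(f(0,.001,0)-f(0,0,0),f(.001,0,0)-f(0,0,0),f(0,0,.001)-f(0,0,0))
E
```

```text
collar -0.009 -0.022 [388. 197.]
collar -0.009 0.022 [302. 339.]
collar 0.009 -0.022 [309. 180.]
collar 0.009 0.022 [220. 321.]
tip -0.009 [350. 413.]
tip 0.009 [316. 471.]
[-2.  3.] [-4. -1.] [ 0. -4.]
```

```bash
python3 - <<'E'
from h import *
s=np.load("side1.npy");x0,y0,k=192,195,20
im=cv2.resize(s[y0:y0+36,x0:x0+28,::-1],None,fx=k,fy=k,interpolation=cv2.INTER_CUBIC)
im=cv2.convertScaleAbs(im,alpha=1.4,beta=20)
p=np.array([.5341,.239,.28]);a=np.radians(9.2);ex=np.array([np.cos(a),np.sin(a),0]);ey=np.array([-np.sin(a),np.cos(a),0])
f=lambda x,y,z:tuple(int(q) for q in (np.array(proj("side",p+x*ex+y*ey-[0,0,.0354-z]))-[x0,y0]+.5)*k)
for z in(0,.006): cv2.polylines(im,[np.array([f(x,y,z) for x,y in((-.009,-.022),(-.009,.022),(.009,.022),(.009,-.022))])],True,(0,0,255) if z==0 else (0,255,0),1)
cv2.polylines(im,[np.array([f(-.002,.012,0),f(-.002,.012,-.049),f(-.001,.009,-.055),f(-.001,-.009,-.055),f(-.002,-.012,-.049),f(-.002,-.012,0)])],False,(255,0,0),1)
cv2.imwrite("pics/c4.png",im[:600])
E
```

```text
(no output)
```

View pics/c4.png

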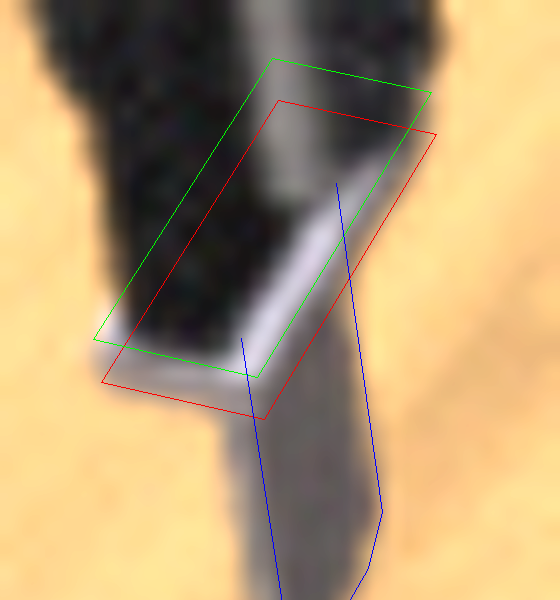

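The outline matches to about 1 mm, so the in-hand offset is close to nominal. Now I'll carry it to the slot.

```bash
python3 -m crank '[[[-0.084,-0.96,0,0,0,-0.0335],[-0.084,-0.96,0,0,0,-0.0335],[-0.084,-0.96,0,0,0,-0.0335],[-0.084,-0.96,0,0,0,-0.0335],[-0.084,-0.96,0,0,0,-0.0335],[-0.084,-0.96,0,0,0,-0.0335],[-0.084,-0.96,0,0,0,-0.0335],[-0.084,-0.96,0,0,0,-0.0335],[-0.084,-0.96,0,0,0,-0.0335],[-0.084,-0.96,0,0,0,-0.0335],[-0.084,-0.96,0,0,0,-0.0335],[-0.084,-0.96,0,0,0,-0.0335],[-0.084,-0.96,0,0,0,-0.0335],[-0.084,-0.96,0,0,0,-0.0335],[-0.084,-0.96,0,0,0,-0.0335],[-0.084,-0.96,0,0,0,-0.0335],[-0.084,-0.96,0,0,0,-0.0335],[-0.084,-0.96,0,0,0,-0.0335],[-0.084,-0.96,0,0,0,-0.0335],[-0.084,-0.96,0,0,0,-0.0335]]]'
python3 -m crank '[[[0,-0.15,0,0.034,-0.423,0],[0,-0.15,0,0.034,-0.423,0],[0,-0.15,0,0.034,-0.423,0],[0,-0.15,0,0.034,-0.423,0],[0,-0.15,0,0.034,-0.423,0],[0,-0.15,0,0.034,-0.423,0],[0,-0.15,0,0.034,-0.423,0],[0,-0.15,0,0.034,-0.423,0],[0,-0.15,0,0.034,-0.423,0],[0,-0.1,0,0.034,-0.423,0],[0,0,0,0.034,-0.423,0],[0,0,0,0.034,-0.423,0],[0,0,-0.4,0,0,0],[0,0,-0.4,0,0,0],[0,0,0,0,0,0],[0,0,0,0,0,0],[0,0,0,0,0,0],[0,0,0,0,0,0],[0,0,0,0,0,0]]]'
python3 - <<'E'
from h import *
from scipy.spatial.transform import Rotation as Ro
o=bot.get_obs();print(Ro.from_euler("xyz",o["tcp_rot"],degrees=True).as_matrix().round(4),o["ee_pos"])
E
```

```text
time: 9.22
ee_pos: [0.5004, -0.1457, 0.2807]
tcp_rot: [-180.0, -0.0, 94.6]
wrist_force: [0.1, 1.1, -1.0]
opening: 0.0111
grasp_force: 78.0
time: 10.8
ee_pos: [0.5011, -0.1739, 0.2656]
tcp_rot: [145.0, -0.0, 94.6]
wrist_force: [0.2, -0.3, -1.3]
opening: 0.011
grasp_force: 78.4
[[-8.010e-02  8.165e-01  5.718e-01]
 [ 9.968e-01  6.560e-02  4.610e-02]
 [ 1.000e-04  5.736e-01 -8.191e-01]] [ 0.50111618 -0.17386649  0.26556233]
```

```bash
python3 -m crank '[[[0,0,-0.5,0,0,0],[0,0,-0.8,0,0,0],[-0.03,0,-0.8,0,0,0],[0,0,-0.25,0,0,0],[0,0,0,0,0,0],[0,0,0,0,0,0],[0,0,0,0,0,0],[0,0,0,0,0,0]]]'
python3 - <<'E'
from h import *
from scipy.spatial.transform import Rotation as Ro
o=bot.get_obs();M=Ro.from_euler("xyz",o["tcp_rot"],degrees=True).as_matrix();p=o["ee_pos"]
N=np.array([-.5717,-.0461,.8192]);S=np.array([.5693,-.1685,.12]);ys=np.array([-.0802,.9968,0]);xs=np.cross(ys,N)
g=p+.0354*M[:,2];print("gauge origin in slot frame mm",[((g-S)@e*1000).round(1) for e in(xs,ys,N)])
x0,y0,k=245,105,10;out=[]
for n,(x0,y0) in(("side",(240,110)),("top",(295,150))):
    s=bot.camera(n);np.save(n+"2.npy",s);k=10 if n=="side" else 10
    im=cv2.resize(s[y0:y0+58,x0:x0+40,::-1],None,fx=k,fy=k,interpolation=cv2.INTER_CUBIC)
    f=lambda X:tuple(int(q) for q in (np.array(proj(n,X))-[x0,y0]+.5)*k)
    L=[g+q for q in(-.002*xs*0+.012*ys,.012*ys-.049*N,.009*ys-.055*N,-.009*ys-.055*N,-.012*ys-.049*N,-.012*ys)]
    cv2.polylines(im,[np.array([f(X) for X in L])],True,(255,0,0),1)
    cv2.polylines(im,[np.array([f(S+i*.004*xs+j*.015*ys) for i,j in((1,1),(1,-1),(-1,-1),(-1,1))])],True,(0,0,255),1); out.append(im)
cv2.imwrite("pics/c5.png",np.hstack(out))
E
```

```text
time: 11.47
ee_pos: [0.5006, -0.174, 0.2195]
tcp_rot: [144.9, 0.0, 94.6]
wrist_force: [0.2, 0.5, -1.9]
opening: 0.0114
grasp_force: 78.3
gauge origin in slot frame mm [np.float64(0.6), np.float64(-0.0), np.float64(85.7)]
```

View pics/c5.png

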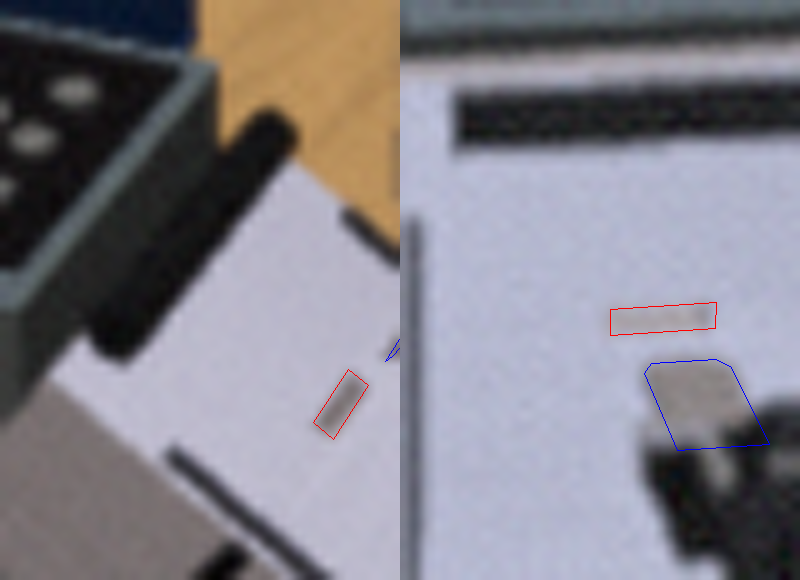

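The overlay shows the slot outline at (663,318) and the blade outline at (690,400) in the top panel both matching, with the tip in front of the slot and the yaw aligned. I'll go in slowly along -z of the slot.

```bash
python3 -m crank '[[[0.176,0.016,-0.303,0,0,0],[0.2,0.016,-0.287,0,0,0],[0.2,0.016,-0.287,0,0,0],[0.2,0.016,-0.287,0,0,0],[0.143,0.0115,-0.205,0,0,0],[0.143,0.0115,-0.205,0,0,0],[0,0,0,0,0,0],[0,0,0,0,0,0],[0,0,0,0,0,0]]]'
cat > st.py <<'E'
from h import *
from scipy.spatial.transform import Rotation as Ro
o=bot.get_obs();M=Ro.from_euler("xyz",o["tcp_rot"],degrees=True).as_matrix();p=o["ee_pos"]
N=np.array([-.5717,-.0461,.8192]);S=np.array([.5693,-.1685,.12]);ys=np.array([-.0802,.9968,0]);xs=np.cross(ys,N)
g=p+.0354*M[:,2];E=np.array([xs,ys,N]);print("mm",(E@(g-S)*1000).round(1),"F",(E@o["wrist_force"]).round(1),"T",(E@o["torque"]).round(2))
E
python3 st.py
```

```text
time: 12.32
ee_pos: [0.5215, -0.1721, 0.187]
tcp_rot: [145.0, -0.0, 94.6]
wrist_force: [-0.2, -0.6, -1.6]
opening: 0.0112
grasp_force: 78.3
mm [-0.8  0.2 47. ] F [-1.1 -0.6 -1.1] T [-0.02  0.74 -0.02]
```

```bash
python3 -m crank '[[[0.17,0.008,-0.188,0,0,0],[0.143,0.0115,-0.205,0,0,0],[0.143,0.0115,-0.205,0,0,0],[0.143,0.0115,-0.205,0,0,0],[0.143,0.0115,-0.205,0,0,0],[0.143,0.0115,-0.205,0,0,0],[0,0,0,0,0,0],[0,0,0,0,0,0],[0,0,0,0,0,0]]]'; python3 st.py
```

```text
time: 13.07
ee_pos: [0.5391, -0.1707, 0.1624]
tcp_rot: [145.0, -0.0, 94.6]
wrist_force: [0.7, 0.7, -2.0]
opening: 0.0109
grasp_force: 78.3
mm [-0.5  0.2 16.7] F [-0.5  0.6 -2. ] T [ 0.04  0.64 -0.03]
```

```bash
python3 -m crank '[[[0.143,0.0115,-0.205,0,0,0],[0.143,0.0115,-0.205,0,0,0],[0.086,0.007,-0.123,0,0,0],[0,0,0,0,0,0],[0,0,0,0,0,0],[0,0,0,0,0,0]]]'; python3 st.py
python3 -m crank '[[[0.057,0.0046,-0.082,0,0,0],[0.029,0.0023,-0.041,0,0,0],[0,0,0,0,0,0],[0,0,0,0,0,0],[0,0,0,0,0,0]]]'; python3 st.py
```

```text
time: 13.57
ee_pos: [0.5464, -0.1701, 0.1515]
tcp_rot: [145.0, -0.0, 94.6]
wrist_force: [-0.3, 0.3, -1.9]
opening: 0.0112
grasp_force: 78.3
mm [-0.7  0.2  3.6] F [-1.4  0.3 -1.4] T [-0.04  0.66  0.02]
time: 13.98
ee_pos: [0.5483, -0.1701, 0.1493]
tcp_rot: [145.0, -0.0, 94.6]
wrist_force: [0.5, -0.5, -1.7]
opening: 0.0109
grasp_force: 78.5
mm [-0.4  0.1  0.7] F [-0.6 -0.5 -1.6] T [-0.04  0.72 -0.03]
```

```bash
for i in 1 2; do python3 -m crank '[[[0.029,0.0023,-0.041,0,0,0],[0,0,0,0,0,0],[0,0,0,0,0,0]]]' >/dev/null; python3 st.py; done
```

```text
mm [-0.3  0.1  0.4] F [-4.   2.6 10.7] T [ 0.44  1.59 -0.05]
mm [-0.2  0.1  0.4] F [-11.2   5.7  27.1] T [ 0.89  2.8  -0.14]
```

```bash
for i in 1; do python3 -m crank '[[[0.029,0.0023,-0.041,0,0,0],[0,0,0,0,0,0],[0,0,0,0,0,0]]]' >/dev/null; python3 st.py; done
python3 - <<'E'
from h import *
o=[]
for n,(x0,y0,w,h) in(("side",(235,125,60,60)),("top",(285,155,60,60))):
    s=bot.camera(n);np.save(n+"3.npy",s); o.append(cv2.resize(s[y0:y0+h,x0:x0+w,::-1],(400,400),interpolation=cv2.INTER_CUBIC))
cv2.imwrite("pics/c6.png",np.hstack(o))
E
```

```text
mm [-0.1  0.2  0.3] F [-15.5   8.9  41.7] T [ 1.36  4.08 -0.03]
```

View pics/c6.png

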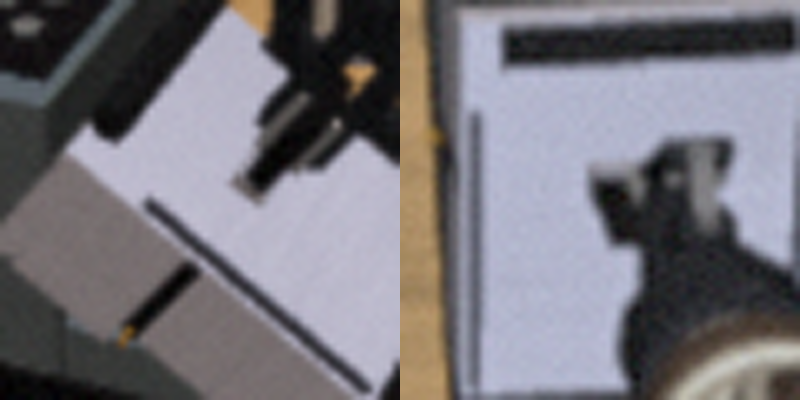

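The picture shows the collar down on the bed at (245,188) and the brass pin moved down to (125,338). I'll check the pin depth numerically.

```bash
python3 - <<'E'
from h import *
N=np.array([-.5717,-.0461,.8192]);S=np.array([.5693,-.1685,.12]);ys=np.array([-.0802,.9968,0])
for f in("side0.npy","side3.npy"):
    s=np.load(f).astype(int)[160:185,240:272]; w=np.clip(s[:,:,0]-s[:,:,2]-35,0,None)*(s[:,:,0]>60); Y,X=np.mgrid[160:185,240:272]
    print(f,(w>0).sum(),(w*X).sum()/w.sum(),(w*Y).sum()/w.sum())
for y in(.075,.078):
  for d in(.02,.03,.05,.055,.06): print(y,d,np.round(proj("side",S+y*ys-d*N),1))
E
```

```text
side0.npy 3 258.2173913043478 170.40217391304347
side3.npy 4 253.47368421052633 174.94736842105263
0.075 0.02 [260.8 167.4]
0.075 0.03 [259.1 169.2]
0.075 0.05 [255.6 172.6]
0.075 0.055 [254.7 173.5]
0.075 0.06 [253.9 174.3]
0.078 0.02 [260.5 168. ]
0.078 0.03 [258.7 169.7]
0.078 0.05 [255.2 173.2]
0.078 0.055 [254.4 174. ]
0.078 0.06 [253.5 174.9]
```

The pin has moved about 26.6 mm to roughly 55–58 mm, which is consistent with fully set. Now I'll draw the gauge straight out.

```bash
python3 -m crank '[[[-0.072,-0.006,0.103,0,0,0],[-0.143,-0.0115,0.205,0,0,0],[-0.143,-0.0115,0.205,0,0,0],[-0.143,-0.0115,0.205,0,0,0],[-0.143,-0.0115,0.205,0,0,0],[-0.143,-0.0115,0.205,0,0,0],[-0.143,-0.0115,0.205,0,0,0],[-0.143,-0.0115,0.205,0,0,0],[-0.143,-0.0115,0.205,0,0,0],[-0.143,-0.0115,0.205,0,0,0],[-0.143,-0.0115,0.205,0,0,0],[-0.143,-0.0115,0.205,0,0,0],[-0.286,-0.023,0.41,0,0,0],[-0.286,-0.023,0.41,0,0,0],[-0.286,-0.023,0.41,0,0,0],[-0.286,-0.023,0.41,0,0,0],[0,0,0,0,0,0],[0,0,0,0,0,0],[0,0,0,0,0,0]]]'; python3 st.py
```

```text
time: 16.42
ee_pos: [0.4942, -0.1745, 0.2267]
tcp_rot: [145.0, -0.0, 94.6]
wrist_force: [-0.0, -0.2, -1.7]
opening: 0.0114
grasp_force: 78.4
mm [-0.5  0.  95.2] F [-1.  -0.2 -1.4] T [-0.02  0.66  0.03]
```

```bash
python3 -m crank '[[[0,0,0.75,0,0,0],[0,0,0.75,0,0,0],[0,0,0.75,0,0,0],[0,0,0.75,0,0,0],[0,0.5,0,-0.034,0.423,0],[0,0.5,0,-0.034,0.423,0],[0,0.5,0,-0.034,0.423,0],[0,0.5,0,-0.034,0.423,0],[0,0.5,0,-0.034,0.423,0],[0,0.5,0,-0.034,0.423,0],[0,0.5,0,-0.034,0.423,0],[0,0.5,0,-0.034,0.423,0],[0,0.5,0,-0.034,0.423,0],[0,0.5,0,-0.034,0.423,0],[0,0.5,0,-0.034,0.423,0],[0,0.5,0,-0.034,0.423,0]]]'
python3 -m crank '[[[0.112,0.816,0,0,0,0.0372],[0.112,0.816,0,0,0,0.0372],[0.112,0.816,0,0,0,0.0372],[0.112,0.816,0,0,0,0.0372],[0.112,0.816,0,0,0,0.0372],[0.112,0.816,0,0,0,0.0372],[0.112,0.816,0,0,0,0.0372],[0.112,0.816,0,0,0,0.0372],[0.112,0.816,0,0,0,0.0372],[0.112,0.816,0,0,0,0.0372],[0.112,0.816,0,0,0,0.0372],[0.112,0.816,0,0,0,0.0372],[0.112,0.816,0,0,0,0.0372],[0.112,0.816,0,0,0,0.0372],[0.112,0.816,0,0,0,0.0372],[0.112,0.816,0,0,0,0.0372],[0.112,0.816,0,0,0,0.0372],[0.112,0.816,0,0,0,0.0372],[0,0,0,0,0,0],[0,0,0,0,0,0]]]'
python3 -m crank '[[[0,0,0,0,0,0],[0,0,0,0,0,0],[0,0,0,0,0,0],[0,0,0,0,0,0]]]'
```

```text
time: 17.75
ee_pos: [0.4946, -0.0538, 0.2863]
tcp_rot: [-179.8, 0.0, 94.6]
wrist_force: [0.3, -0.9, -1.7]
opening: 0.0112
grasp_force: 78.3
time: 19.42
ee_pos: [0.5346, 0.2403, 0.2862]
tcp_rot: [-179.9, 0.0, 99.3]
wrist_force: [0.2, -0.4, -0.8]
opening: 0.0109
grasp_force: 78.4
time: 19.75
ee_pos: [0.5346, 0.2388, 0.2872]
tcp_rot: [180.0, -0.0, 99.1]
wrist_force: [0.8, -0.7, -1.8]
opening: 0.0108
grasp_force: 78.4
```

```bash
python3 -m crank '[[[0,0.02,-0.7,0,0,0],[0,0,-0.7,0,0,0],[0,0,-0.7,0,0,0],[0,0,-0.7,0,0,0],[0,0,-0.7,0,0,0],[0,0,-0.7,0,0,0],[0,0,-0.7,0,0,0],[0,0,-0.7,0,0,0],[0,0,-0.6,0,0,0],[0,0,0,0,0,0],[0,0,0,0,0,0],[0,0,0,0,0,0],[0,0,0,0,0,0],[0,0,0,0,0,0]]]'
python3 - <<'E'
from h import *
s=bot.camera("side");np.save("side4.npy",s);o=bot.get_obs();x0,y0=192,218
im=cv2.resize(s[y0:y0+50,x0:x0+45,::-1],None,fx=12,fy=12,interpolation=cv2.INTER_CUBIC)
a=np.radians(9.25);ex=np.array([np.cos(a),np.sin(a),0]);ey=np.array([-np.sin(a),np.cos(a),0]);g=o["ee_pos"]-[0,0,.0354]
f=lambda X:tuple(int(q) for q in (np.array(proj("side",X))-[x0,y0]+.5)*12)
R=np.array([.5345,.2392,.066])
for C,w,l,c in((g-[0,0,.055],.001,.009,(255,0,0)),(R,.005,.017,(0,0,255)),(g,.009,.022,(0,255,0))): cv2.polylines(im,[np.array([f(C+i*w*ex+j*l*ey) for i,j in((1,1),(1,-1),(-1,-1),(-1,1))])],True,c,1)
cv2.imwrite("pics/c7.png",im);print(o["ee_pos"])
E
```

```text
time: 20.92
ee_pos: [0.535, 0.2399, 0.1639]
tcp_rot: [179.9, -0.0, 99.2]
wrist_force: [-0.1, -0.5, -1.2]
opening: 0.0113
grasp_force: 78.4
[0.53485859 0.23984601 0.16369132]
```

View pics/c7.png

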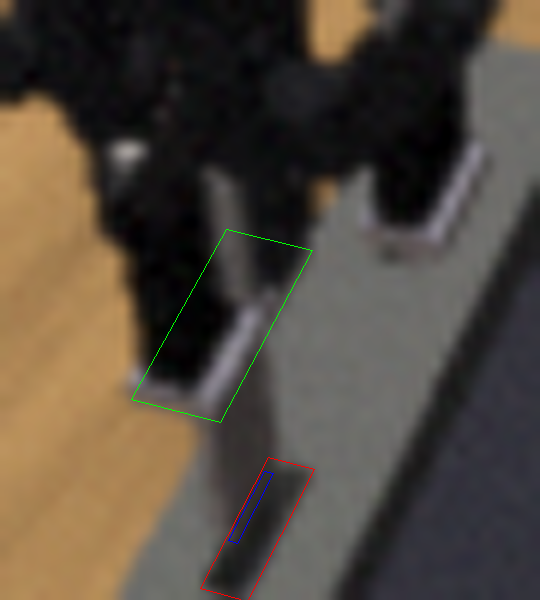

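The crop shows the dark opening at (262,525) matching the red outline, with the blade tip directly above it. I'll lower it.

```bash
python3 -m crank '[[[0,0,-0.3,0,0,0],[0,-0.03,-0.3,0,0,0],[0,0,-0.3,0,0,0],[0,0,-0.3,0,0,0],[0,0,0,0,0,0],[0,0,0,0,0,0],[0,0,0,0,0,0]]]'
```

```text
time: 21.55
ee_pos: [0.5346, 0.2391, 0.139]
tcp_rot: [-180.0, 0.0, 99.2]
wrist_force: [0.9, -0.2, -1.1]
opening: 0.0116
grasp_force: 78.4
```

```bash
python3 -m crank '[[[0,0,-0.3,0,0,0],[0,0,-0.3,0,0,0],[0,0,-0.3,0,0,0],[0,0,-0.3,0,0,0],[0,0,-0.3,0,0,0],[0,0,-0.15,0,0,0],[0,0,0,0,0,0],[0,0,0,0,0,0],[0,0,0,0,0,0],[0,0,0,0,0,0]]]'
```

```text
time: 22.38
ee_pos: [0.5348, 0.2392, 0.1063]
tcp_rot: [180.0, -0.0, 99.2]
wrist_force: [0.0, -0.5, -2.6]
opening: 0.0113
grasp_force: 78.4
```

```bash
python3 -m crank '[[[0,0,-0.12,0,0,0],[0,0,-0.08,0,0,0],[0,0,0,0,0,0],[0,0,0,0,0,0],[0,0,0,0,0,0]]]';python3 -m crank '[[[0,0,-0.06,0,0,0],[0,0,0,0,0,0],[0,0,0,0,0,0],[0,0,0,0,0,0]]]'
```

```text
time: 22.8
ee_pos: [0.5346, 0.2391, 0.1019]
tcp_rot: [-180.0, 0.0, 99.2]
wrist_force: [-0.3, 0.5, -1.3]
opening: 0.011
grasp_force: 78.4
time: 23.13
ee_pos: [0.5347, 0.2392, 0.1015]
tcp_rot: [179.9, -0.0, 99.2]
wrist_force: [-2.4, -1.3, 6.6]
opening: 0.0111
grasp_force: 79.2
```

It is seated, in contact at the original height. I'll release and retreat upward.

```bash
python3 -m crank '[[[0,0,0,0,0,0],[0,0,0,0,0,0],[0,0,0,0,0,0],[0,0,0,0,0,0],[0,0,0,0,0,0],[0,0,0,0,0,0],[0,0,0,0,0,0],[0,0,0,0,0,0],[0,0,0,0,0,0],[0,0,0,0,0,0]]]' 1; python3 -m crank '[[[0,0,0.3,0,0,0],[0,0,0.6,0,0,0],[0,0,0.9,0,0,0],[0,0,0.9,0,0,0],[0,0,0.9,0,0,0],[0,0,0.9,0,0,0],[0,0,0.9,0,0,0],[0,0,0.9,0,0,0],[0,0,0.9,0,0,0],[-0.9,0,0,0,0,0],[-0.9,0,0,0,0,0],[-0.9,0,0,0,0,0],[-0.9,0,0,0,0,0],[-0.9,0,0,0,0,0],[-0.9,0,0,0,0,0],[-0.9,0,0,0,0,0],[0,0,0,0,0,0],[0,0,0,0,0,0],[0,0,0,0,0,0]]]'
python3 - <<'E'
from h import *
s=bot.camera("side");np.save("side5.npy",s)
q=lambda im,x,y,w,h:cv2.resize(im[y:y+h,x:x+w,::-1],(400,400),interpolation=cv2.INTER_CUBIC)
cv2.imwrite("pics/c8.png",np.hstack([q(s,185,210,60,60),q(s,235,125,60,60)]))
z=np.load("side0.npy").astype(int)
for n,(x,y,w,h) in {"gauge":(203,236,20,36),"short":(220,215,14,24)}.items(): print(n,"mean abs diff",np.abs(s[y:y+h,x:x+w].astype(int)-z[y:y+h,x:x+w]).mean())
c=s.astype(int)[160:185,240:272]; wt=np.clip(c[:,:,0]-c[:,:,2]-35,0,None)*(c[:,:,0]>60); Y,X=np.mgrid[160:185,240:272]
print("pin",(wt*X).sum()/wt.sum(),(wt*Y).sum()/wt.sum())
E
```

```text
time: 23.97
ee_pos: [0.5346, 0.2391, 0.1007]
tcp_rot: [180.0, 0.0, 99.2]
wrist_force: [-0.1, 0.4, -0.1]
opening: 0.0855
grasp_force: 0.0
time: 25.55
ee_pos: [0.409, 0.2393, 0.2456]
tcp_rot: [179.9, -0.0, 99.2]
wrist_force: [-0.1, 0.1, -0.9]
opening: 0.0856
grasp_force: 0.0
gauge mean abs diff 3.437037037037037
short mean abs diff 9.410714285714286
pin 262.6666666666667 160.33333333333334
```

View pics/c8.png

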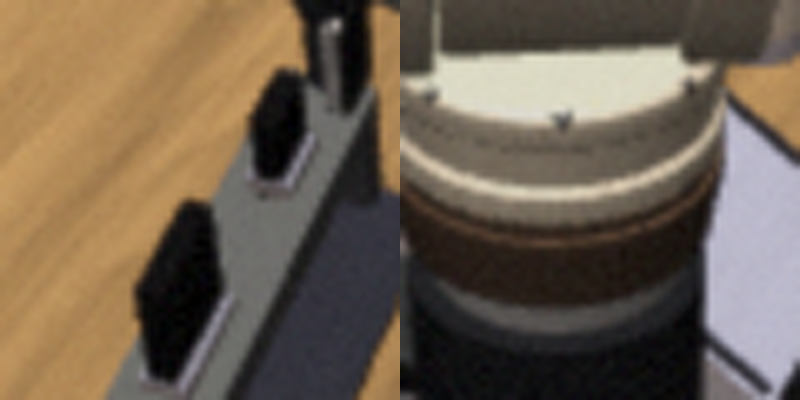

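The long gauge looks the same as at the start, with its collar on the rails at (185,370), and the short gauge is untouched. The arm hides the pin here, so I'll compare it in the top view and in the picture from before lowering.

```bash
python3 - <<'E'
from h import *
np.save("top5.npy",bot.camera("top"))
for f,(x,y,w,h) in(("side3",(246,165,18,18)),("side4",(246,165,18,18)),("top0",(284,168,9,18)),("top3",(284,168,9,18)),("top5",(284,168,9,18))):
    c=np.load(f+".npy").astype(int)[y:y+h,x:x+w]; wt=np.clip(c[:,:,0]-c[:,:,2]-(35 if f[0]=="s" else 75),0,None)*(c[:,:,0]>60); Y,X=np.mgrid[y:y+h,x:x+w]
    print(f,(wt>0).sum(),(wt*X).sum()/max(wt.sum(),1),(wt*Y).sum()/max(wt.sum(),1))
N=np.array([-.5717,-.0461,.8192]);S=np.array([.5693,-.1685,.12]);ys=np.array([-.0802,.9968,0])
for d in(.03,.055):print(d,proj("top",S+.078*ys-d*N))
E
```

```text
side3 4 253.47368421052633 174.94736842105263
side4 4 253.46902654867256 174.94690265486724
top0 16 286.09090909090907 173.29545454545453
top3 23 287.03125 173.296875
top5 15 287.6458333333333 173.95833333333334
0.03 (np.float64(291.97997292076127), np.float64(178.89181872352015))
0.055 (np.float64(290.98180788018044), np.float64(175.54212546760493))
```

The pin did not move after the gauge was drawn out: it sits at (253.47, 174.95) in both pictures. Handing the job in.

```bash
python3 -c "
from workcell import bot
print(bot.job_done())"
```

```text
the job is handed in; nothing more can be done
None
```

I pushed the long gauge in until its collar met the feeder bed, then hung it back fully down in its own place in the rack and handed the job in at about 26 s; the brass pin read roughly 55–58 mm and did not move when I drew the gauge out, but no verdict came back.

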